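# Put a gilded ball finial away in its dust bin and ring the bench bell

### The arm

A 7-joint arm with a two-finger parallel gripper is mounted at the origin on the work surface. World frame = base frame: x ahead of the robot, y to its left, z up, the work surface at z = 0. Lengths are in m, angles in rad, forces in N, time in s.
With the tool pointing down it reaches from about 0.4 to 0.85 m from the base axis. Payload 10.4 kg.
Tool frame: the origin (TCP) lies on the mounting face of the last link; the fingertips stand 173 mm ahead of it and the grasp point (between the pads) lies 155 mm ahead of it (manip.tip_extent is the distance from the TCP to the fingertips, in m); z points along the fingers, y is the line along which they close (so a half turn about z gives the same grasp; the last joint's range is limited). The gripper opens to 85 mm and grips with 20 to 120 N. Pads are 22 mm wide; open, the fingers measure 114 mm over their backs; the gripper's body (76 mm by 85 mm) begins 54 mm behind the grasp point. The pads swing forward as they close: fully open they stand 13 mm farther back than shut.
Start: joints at [-1.229, 0.332, -0.065, 1.46, 0.022, 1.35, -0.088], TCP at [0.223, 0.584, 0.405] pointing down, gripper open.
Joint ranges: [-2.6, 2.6], [-0.5, 2.12], [-1.47, 1.34], [0.16, 2.42], [-1.27, 4.41], [0.06, 2.06], [-2.6, 2.6]. Speed limits (rad/s): [2.22, 2.22, 2.79, 2.79, 3.14, 3.14, 3.14].

### API

Orientations are given as a unit quaternion [x, y, z, w].
In Python, from workcell import manip gives the robot as it stands.
- The arm moves only by the tool move_arm, never from a script. Its argument "plan" is one flat list of numbers, 7 for each row, row after row: the turn, a rotation vector about the tool's x, y, z in rad, then the shift along the tool's x, y, z in m, then the finger opening in m, from 0 to 0.0854. In form: [ax, ay, az, dx, dy, dz, gripper, ax, ay, az, dx, dy, dz, gripper, ...]. A call has 1 to 12 rows; each row is the pose to reach, as a shift and turn from the pose commanded when the call began, along the tool's axes at that moment; what a row does not reach only later rows make up. A row lasts 1/8 s, in which the tool goes at most 62.5 mm and 10.7 degrees, less where a joint would pass 70% of its speed; a pose out of reach is approached as far as the arm can. A call with a gripper value outside its range is refused whole. The fingers move at their own pace and stop on an object; "squeeze" is the grip in N (left out, the last holds). Time passes only in rows, so rows that repeat a pose let the fingers close. It gives the time, the measured TCP pose, the force, the opening and the grip force at its end, in the units of the state.
- manip.get_obs(): the state, without advancing time (a new reading comes with each control period).
- manip.camera(name): name is "side" or "top"; returns a dict with "color" (384x512x3 uint8, red, green, blue), "fx", "fy", "cx", "cy" (pixels), "dist" ([k1, k2, p1, p2, k3] as OpenCV has them; the pictures are not rectified), "cam_to_world" (4x4, takes a point from camera to world coordinates). Camera axes: x right, y down, z forward; pixel columns grow to the right and rows downward; lengths in m; the calibration is good to about 2 mm. A picture is of the moment at which its call begins. There is no depth.
- manip.hand_in(): hands the job in; it is judged then, once.
Trained networks look in a picture, given as the dict that the camera call returned (one of the last four; its "shot" number tells which), for a name from the list of things; names that differ only in an ending like _2 or _b are one class to them, and where a whole thing is asked for, a point or a joint stands for the part that bears it (a point fixed in the world has none). Each returns a list of dicts, best first, with "conf" (0 to 1); they miss things now and then, are a little off and sometimes report something else, mostly with a low value. They report only what shows in the picture. A call takes as long as a camera call. They do not tell look-alikes from the thing itself.
- manip.look_for(picture, label): "position" ([x, y, z] in m, in the coordinates of the camera as it stood for that picture, good to about 4 mm: the middle of the surface that is visible of it).
- manip.silhouettes(picture, label): "pixels" (384x512 bool, what is visible of it).
- manip.tip_of(picture, label): "position" ([x, y, z] in m, in the coordinates of the camera as it stood for that picture, good to about 4 mm: a listed point, or the origin of a listed thing).
The state is a dict: "clock": time; "joint_pos": joint angles; "joint_velocities": joint speeds; "tau": joint torques, N m; "position": TCP position; "ee_rot": TCP orientation; "ft_force": force on the tool from outside, world axes, zero at the start; "torque": the same for the moment, N m; "grip_width": opening from 0.0 (shut) to 1.0 (fully open); "grasp_force": force on a finger pad.
Only numpy, scipy, OpenCV 4.12 (cv2) and the standard library are available. Lean on these libraries where they do the work, as an engineer would, in place of code of your own. Each camera call takes 0.05 s, during which the arm holds its last target. There are 200 camera calls.

### The job

Put the gilded ball finial away: lower it gently into the deep wooden bin, without dropping or banging it, so that it stands upright on the bin's floor, and let go. Then slide the bin's cover fully shut, and after that press the plunger of the bench bell right down to its stop and let it spring back, so that it is collected. Leave the other things on the bench where they are.

Things in the scene. Friction and masses are not known exactly. Their poses are not given: they have to be found in the camera images.
- finial: the ball finial to put away: a gilded turned-wood ball of 70 mm diameter (centre 31 mm above the foot) on a flat foot of 32 mm diameter, with a straight round neck on top, 26 mm in diameter, from 64 to 108 mm above the foot; 108 mm tall, about 0.16 kg. Starts standing on the bench. Origin at the centre of the foot's underside, z up along the neck
- finial_neck (a point): point on the axis of the finial's neck, 92 mm above the underside of its foot: the place to grip it
- bin: deep wooden bin fixed to the bench, outside 176 x 176 mm, 120 mm high, inside 160 x 160 mm and 112 mm deep, open on top. Two aluminium runners (tops 137 mm above the bench, outer faces 102 mm either side) lie along the bin's y axis from y = -97 mm, where an end stop joins them, to +273 mm, on legs. Origin at the centre of its underside on the bench; z up, y along the runners
- bin_floor (a point): centre of the bin's inner floor, 8 mm above the bench
- cover (a joint): the bin's flat wooden cover (172 x 176 x 6 mm, top face 127 mm above the bench), which slides level between the runners with about 1.5 N of friction and stays where it is left: 0 = fully shut over the bin, against a stop; up to 0.175 m = open, displaced along the bin's +y axis. Starts 0.155 to 0.175, leaving the bin open
- cover_bar (a point): centre of the top edge of the upright wooden bar fixed across the middle of the cover: the bar is 110 mm long along the bin's x, 18 mm thick along the bin's y, and stands 36 mm above the cover's top face, so its top is 163 mm above the bench. It moves with the cover; straight above the bin's middle when shut
- bell_plunger (a joint): plunger of the bench bell: 0 = up, 0.010 m = pressed down to its stop; a spring lifts it, 2 N at the top and 6 N at the stop
- bell_top (a point): centre of the top of the bell's round plunger head (32 mm diameter, 10 mm thick), 79 mm above the bench when up, on the axis of the bell; it moves down with the plunger. The bell, a steel dome of 88 mm diameter and 53 mm height on a black base of 96 mm diameter, is fixed to the bench
- bun_foot: bystander: squat gilded turned bun of 84 mm diameter, 42 mm high, with a neck of 26 mm diameter on top, 70 mm tall in all. Loose. Origin at the centre of its underside
- spindle: bystander: slim gilded turned spindle, 48 mm wide at the foot and 125 mm tall. Loose. Origin at the centre of its underside
- jar: bystander: closed jar of white plastic, 74 mm diameter, 110 mm tall. Loose. Origin at the centre of its underside
There are look-alikes about, which are no part of the job. Leave any blue or red look-alike of the finial alone.

How it is judged:
By the outcome, as a careful person would: the job done as asked, in the order asked, and still so for the second after the job is handed in, with the robot touching nothing.
It also fails if it takes over 72 s, if anything falls off the work surface, if the arm or the gripper's body presses on something with over 40 N, if the wrist force passes 120 N, or if a joint passes its speed limit or range.

## Working session

There is one attempt and no reset: what is moved stays moved. The work goes in short steps, Python scripts to look and compute and a tool call to move; the robot and the scene stay as the last step left them, time stands still between calls to the robot, and variables do not carry over. Pictures are saved under pics/ and viewed, at most 10 in all, crops included, and the job is handed in when it is done.

Besides the shell and the picture viewer there is one more tool, called by a JSON object that holds its "api" and its "payload". move_arm: Moves the arm, as the interface text tells. Its arguments: {"type":"object","properties":{"plan":{"type":"array","items":{"type":"number"}},"squeeze":{"type":"number"}},"required":["plan"]}

```bash
mkdir -p pics; cat > h.py <<'E'
import numpy as np,cv2
from workcell import manip
from scipy.spatial.transform import Rotation as R
def w(p,pos): return (p["cam_to_world"]@np.r_[pos,1])[:3]
def proj(p,X):
    c=np.linalg.inv(p["cam_to_world"])@np.r_[X,1]
    K=np.array([[p["fx"],0,p["cx"]],[0,p["fy"],p["cy"]],[0,0,1.]])
    return cv2.projectPoints(c[None,:3],np.zeros(3),np.zeros(3),K,np.array(p["dist"],float))[0].ravel()
def rel(target):  # world target TCP -> tool-axis shift
    o=manip.get_obs(); return R.from_quat(o["ee_rot"]).inv().apply(np.array(target)-o["position"])
E
python3 - <<'E'
from h import *
o=manip.get_obs(); print(o["clock"],o["position"],R.from_quat(o["ee_rot"]).as_matrix().round(3))
ps={n:manip.camera(n) for n in("side","top")}
for n,p in ps.items(): print(n,p["cam_to_world"][:3,3].round(3))
cv2.imwrite("pics/a.png",np.vstack([cv2.cvtColor(ps[n]["color"],4) for n in ps])[:, :] if 0 else cv2.resize(np.hstack([cv2.cvtColor(ps[n]["color"],4) for n in ps]),(800,300)))
for n,p in ps.items():
    cv2.imwrite(f"pics/{n}0.png",cv2.cvtColor(p["color"],4))
    for l in ["finial","finial_neck","bin","bin_floor","cover_bar","bell_top","bun_foot","spindle","jar"]:
        for r in manip.tip_of(p,l):
            if r["conf"]>.2: X=w(p,r["position"]); print(n,l,round(r["conf"],2),X.round(3),proj(p,X).round())
E
```

```text
0.0 [0.22292992 0.58375125 0.40395191] [[-0.934  0.357 -0.   ]
 [ 0.357  0.934 -0.001]
 [-0.    -0.001 -1.   ]]
side [ 0.177 -0.721  0.924]
top [ 0.346 -0.011  1.356]
side finial 0.95 [ 0.414 -0.256 -0.001] [265. 289.]
side finial 0.69 [ 0.376 -0.136  0.003] [237. 261.]
side finial 0.56 [ 0.366 -0.381 -0.   ] [269. 334.]
side finial_neck 0.88 [ 0.38  -0.136  0.091] [236. 244.]
side finial_neck 0.84 [ 0.369 -0.383  0.087] [271. 319.]
side finial_neck 0.74 [ 0.413 -0.258  0.092] [265. 272.]
side bin 0.75 [ 0.57  -0.108  0.002] [288. 234.]
side bin_floor 0.56 [ 0.563 -0.108  0.011] [286. 233.]
side cover_bar 0.72 [0.579 0.056 0.165] [269. 165.]
side bell_top 0.54 [0.436 0.36  0.08 ] [200. 146.]
side bun_foot 0.93 [ 0.494 -0.374 -0.001] [310. 313.]
side spindle 0.85 [ 0.631 -0.341  0.002] [344. 283.]
side jar 0.88 [ 0.632  0.371 -0.001] [246. 147.]
top finial 0.97 [ 0.368 -0.382 -0.002] [368. 250.]
top finial 0.95 [ 0.417 -0.259 -0.   ] [328. 235.]
top finial 0.6 [ 0.383 -0.138 -0.001] [290. 245.]
top finial_neck 0.94 [ 0.38  -0.142  0.093] [294. 246.]
top finial_neck 0.9 [ 0.368 -0.381  0.088] [376. 250.]
top finial_neck 0.79 [ 0.42  -0.26   0.093] [335. 232.]
top bin 0.87 [ 0.569 -0.109  0.005] [280. 186.]
top bin_floor 0.55 [ 0.567 -0.11   0.01 ] [281. 186.]
top cover_bar 0.8 [0.582 0.051 0.163] [227. 171.]
top bell_top 0.62 [0.444 0.359 0.081] [122. 222.]
top bun_foot 0.73 [ 0.493 -0.376  0.   ] [365. 211.]
top spindle 0.52 [ 0.631 -0.342  0.   ] [353. 167.]
top jar 0.73 [0.633 0.368 0.002] [129. 164.]
```

```bash
ls; cat *.md 2>/dev/null | head -50
```

```text
h.py
pics
```

```bash
python3 - <<'E'
import cv2,numpy as np
a=cv2.imread("pics/side0.png");t=cv2.imread("pics/top0.png")
cv2.imwrite("pics/b.png",np.hstack([cv2.resize(a[210:360,200:380],(400,333),interpolation=2),cv2.resize(t[180:280,270:390],(400,333),interpolation=2)]))
E
```

```text
(no output)
```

View pics/side0.png

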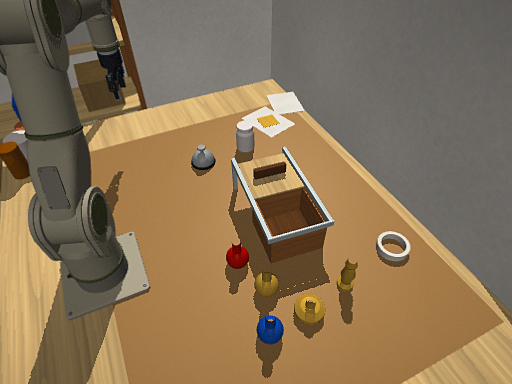

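View pics/top0.png

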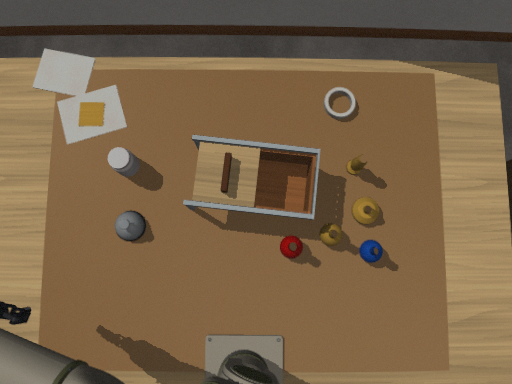

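View pics/b.png

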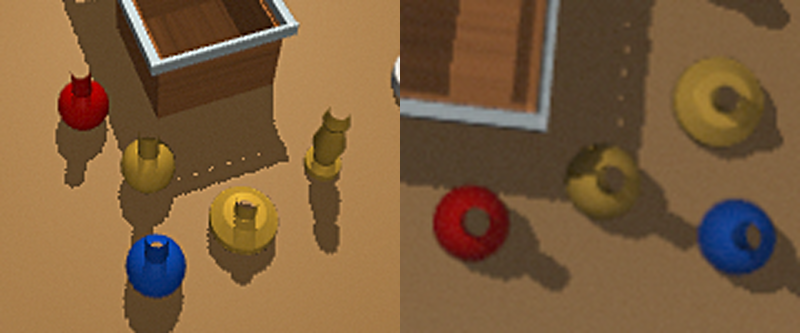

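Finial candidates in the side view are the gold ball with neck (265,285), red look-alike (237,257), blue look-alike (270,330), squat gold bun_foot (310,308) and slim spindle (347,275). In the top view the gold ball is at (330,234). The crop confirms that the gilded round ball with a straight neck, between red and blue, is the finial, at about (0.416, -0.258). The bin is at (0.569, -0.109) and turned about -4°. I'll move above the finial.

{"api": "move_arm", "payload": {"plan": [0,0,-0.29,-0.396,-0.26,0,0.085,0,0,-0.29,-0.396,-0.26,0,0.085,0,0,-0.29,-0.396,-0.26,0,0.085,0,0,-0.29,-0.396,-0.26,0,0.085,0,0,-0.29,-0.396,-0.26,0,0.085,0,0,-0.29,-0.396,-0.26,0,0.085,0,0,-0.29,-0.396,-0.26,0,0.085,0,0,-0.29,-0.396,-0.26,0,0.085,0,0,-0.29,-0.481,-0.717,0,0.085,0,0,-0.29,-0.481,-0.717,0,0.085,0,0,-0.29,-0.481,-0.717,0,0.085,0,0,-0.29,-0.481,-0.717,0,0.085]}}

```text
clock: 2.5
position: [0.4544, -0.0482, 0.405]
ee_rot: [0.037, 0.999, 0.0, 0.0]
ft_force: [1.8, 0.3, 0.4]
grip_width: 0.994
grasp_force: 0.0
```

```bash
python3 - <<'E'
from h import *
o=manip.get_obs(); print(o["clock"],o["joint_pos"]);print(R.from_quat(o["ee_rot"]).as_matrix().round(3))
print(rel([.416,-.258,.4]))
E
```

```text
2.5 [-0.4281299  -0.06682084  0.41992779  1.90142916  0.02769715  1.30034666
  1.47965406]
[[-0.997  0.075  0.001]
 [ 0.075  0.997  0.001]
 [-0.001  0.001 -1.   ]]
[ 0.02267829 -0.21209165  0.00482253]
```

{"api": "move_arm", "payload": {"plan": [0,0,0,0.0227,-0.212,0,0.085,0,0,0,0.0227,-0.212,0,0.085,0,0,0,0.0227,-0.212,0,0.085,0,0,0,0.0227,-0.212,0,0.085,0,0,0,0.0227,-0.212,0,0.085,0,0,0,0.0227,-0.212,0,0.085,0,0,0,0.0227,-0.212,0,0.085]}}

```text
clock: 3.38
position: [0.4172, -0.2547, 0.4046]
ee_rot: [0.036, 0.999, 0.0, 0.0]
ft_force: [0.3, -0.0, -1.0]
grip_width: 0.992
grasp_force: 0.0
```

```bash
python3 - <<'E'
from h import *
o=manip.get_obs(); print(o["clock"],o["position"],o["joint_pos"],o["joint_velocities"].round(3) if hasattr(o["joint_velocities"],"round") else 0)
for n in("side","top"):
    p=manip.camera(n)
    for l in ("finial","finial_neck"):
        for r in manip.tip_of(p,l):
            if r["conf"]>.2: X=w(p,r["position"]); print(n,l,round(r["conf"],2),X.round(3))
print(rel([.416,-.258,.092+.155]))
E
```

```text
3.375 [ 0.4171757  -0.25473142  0.40464574] [-0.21710109  0.00477862  0.68393403  1.8409019  -0.00356227  1.29709373
  1.96592695] [-0.     0.     0.005 -0.002 -0.001 -0.001  0.002]
side finial 0.92 [ 0.378 -0.136 -0.   ]
side finial 0.76 [ 0.368 -0.382  0.001]
side finial_neck 0.96 [ 0.416 -0.259  0.096]
side finial_neck 0.7 [ 0.37  -0.381  0.089]
side finial_neck 0.67 [ 0.38  -0.137  0.093]
side finial_neck 0.4 [0.439 0.356 0.078]
top finial 0.66 [ 0.419 -0.26   0.002]
top finial 0.6 [ 0.383 -0.138 -0.001]
top finial_neck 0.66 [ 0.38  -0.141  0.095]
top finial_neck 0.48 [ 0.42  -0.263  0.093]
[ 0.0006403  -0.00241957  0.15766869]
```

{"api": "move_arm", "payload": {"plan": [0,0,0,0,-0.005,0.05,0.085,0,0,0,0,-0.005,0.09,0.085,0,0,0,0,-0.005,0.12,0.085,0,0,0,0,-0.005,0.14,0.085,0,0,0,0,-0.005,0.157,0.085,0,0,0,0,-0.005,0.157,0.085,0,0,0,0,-0.005,0.157,0.06,0,0,0,0,-0.005,0.157,0.04,0,0,0,0,-0.005,0.157,0.03,0,0,0,0,-0.005,0.157,0.015,0,0,0,0,-0.005,0.157,0.01,0,0,0,0,-0.005,0.157,0.01], "squeeze": 30}}

```text
clock: 5.18
position: [0.4166, -0.2609, 0.2481]
ee_rot: [0.037, 0.999, 0.0, 0.0]
ft_force: [-0.4, 0.3, 6.3]
grip_width: 0.302
grasp_force: 29.3
```

{"api": "move_arm", "payload": {"plan": [0,0,0,0,0,-0.02,0.01,0,0,0,0,0,-0.05,0.01,0,0,0,0,0,-0.09,0.01,0,0,0,0,0,-0.13,0.01,0,0,0,0,0,-0.16,0.01,0,0,0,0,0,-0.175,0.01,0,0,0,0,0,-0.175,0.01,0,0,0,0,0,-0.175,0.01]}}

```text
clock: 6.18
position: [0.4161, -0.2607, 0.4213]
ee_rot: [0.037, 0.999, 0.0, -0.001]
ft_force: [0.4, 0.3, -0.9]
grip_width: 0.298
grasp_force: 29.8
```

```bash
python3 - <<'E'
from h import *
o=manip.get_obs(); print(o["clock"],o["position"],o["grasp_force"],o["ft_force"])
s=manip.camera("side");t=manip.camera("top")
for n,p in(("side",s),("top",t)):
    for l in ("finial","finial_neck","bin","bin_floor","cover_bar"):
        for r in manip.tip_of(p,l):
            if r["conf"]>.3: X=w(p,r["position"]); print(n,l,round(r["conf"],2),X.round(3))
print(rel([.568,-.110,.423]))
cv2.imwrite("pics/c.png",np.hstack([cv2.resize(cv2.cvtColor(p["color"],4)[a:a+150,b:b+150],(400,400)) for p,a,b in((s,150,200),(t,130,230))]))
E
```

```text
6.175 [ 0.41613409 -0.26066072  0.4212886 ] 29.788539111614227 [ 0.4246265   0.25380415 -0.855539  ]
side finial 0.84 [ 0.415 -0.256  0.177]
side finial 0.75 [ 0.369 -0.382  0.003]
side finial 0.7 [ 0.376 -0.135 -0.002]
side finial 0.45 [ 0.493 -0.371 -0.002]
side finial_neck 0.98 [ 0.378 -0.139  0.092]
side finial_neck 0.77 [ 0.37  -0.383  0.091]
side finial_neck 0.6 [ 0.414 -0.261  0.267]
side bin 0.89 [ 0.565 -0.107  0.002]
side bin 0.4 [ 0.633  0.373 -0.001]
side bin_floor 0.88 [ 0.563 -0.108  0.01 ]
side bin_floor 0.35 [ 0.416 -0.255  0.173]
top finial 0.67 [ 0.383 -0.139 -0.001]
top finial 0.49 [ 0.417 -0.258  0.174]
top finial_neck 0.86 [ 0.38  -0.142  0.092]
top finial_neck 0.71 [ 0.419 -0.265  0.268]
top bin 0.84 [ 0.566 -0.107  0.   ]
top bin_floor 0.78 [ 0.565 -0.109  0.009]
top cover_bar 0.63 [0.582 0.054 0.166]
[-0.13996653  0.1617973  -0.00031424]
```

View pics/c.png

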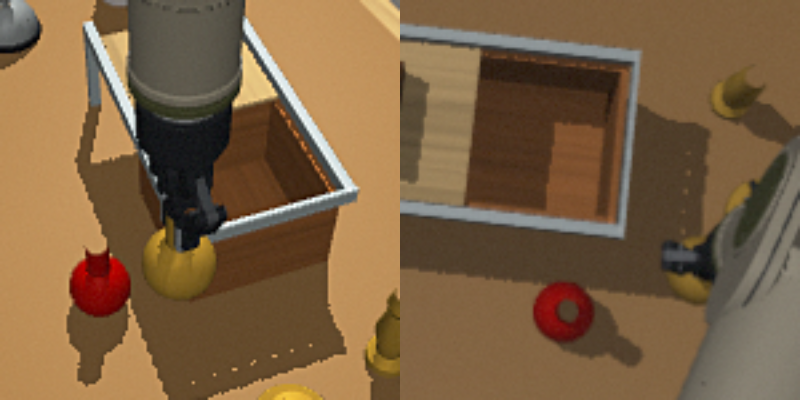

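The finial is held (crop: gold ball under the fingers at (180,260), clear of the bin). Moving it over the bin's middle.

{"api": "move_arm", "payload": {"plan": [0,0,0,-0.03,0.035,0,0.01,0,0,0,-0.06,0.07,0,0.01,0,0,0,-0.09,0.105,0,0.01,0,0,0,-0.12,0.14,0,0.01,0,0,0,-0.138,0.162,0,0.01,0,0,0,-0.138,0.162,0,0.01,0,0,0,-0.138,0.162,0.03,0.01,0,0,0,-0.138,0.162,0.06,0.01,0,0,0,-0.138,0.162,0.09,0.01,0,0,0,-0.138,0.162,0.12,0.01,0,0,0,-0.138,0.162,0.14,0.01,0,0,0,-0.138,0.162,0.14,0.01]}}

```text
clock: 8.28
position: [0.5651, -0.1103, 0.2816]
ee_rot: [0.038, 0.999, -0.0, -0.001]
ft_force: [0.6, 0.4, -0.3]
grip_width: 0.295
grasp_force: 29.9
```

```bash
python3 - <<'E'
from h import *
o=manip.get_obs(); print(o["clock"],o["position"],o["grasp_force"],o["ft_force"])
for n in("side","top"):
    p=manip.camera(n)
    for l in ("finial","finial_neck","bin","cover_bar"):
        for r in manip.tip_of(p,l):
            X=w(p,r["position"])
            if r["conf"]>.2 and X[0]>.5: print(n,l,round(r["conf"],2),X.round(3))
E
```

```text
8.275 [ 0.56512563 -0.1102778   0.28158583] 29.883485734462738 [ 0.55150269  0.39287512 -0.31935751]
side finial 0.77 [ 0.563 -0.107  0.03 ]
side finial_neck 0.78 [ 0.561 -0.108  0.129]
side bin 0.72 [ 0.568 -0.106 -0.   ]
side cover_bar 0.72 [0.58  0.055 0.164]
top cover_bar 0.93 [0.588 0.049 0.168]
```

{"api": "move_arm", "payload": {"plan": [0,0,0,0,0,0.007,0.01,0,0,0,0,0,0.013,0.01,0,0,0,0,0,0.017,0.01,0,0,0,0,0,0.019,0.01,0,0,0,0,0,0.0205,0.01,0,0,0,0,0,0.0215,0.01,0,0,0,0,0,0.0225,0.01,0,0,0,0,0,0.0235,0.01,0,0,0,0,0,0.0235,0.01]}}

```text
clock: 9.9
position: [0.566, -0.1097, 0.2591]
ee_rot: [0.037, 0.999, 0.0, -0.0]
ft_force: [-0.2, 0.3, -1.1]
grip_width: 0.296
grasp_force: 29.9
```

{"api": "move_arm", "payload": {"plan": [0,0,0,0,0,0.0007,0.01,0,0,0,0,0,0.0014,0.01,0,0,0,0,0,0.002,0.01,0,0,0,0,0,0.002,0.01,0,0,0,0,0,0.002,0.01]}}

```text
clock: 10.52
position: [0.5661, -0.1096, 0.2572]
ee_rot: [0.037, 0.999, 0.0, 0.0]
ft_force: [-0.5, 0.4, -1.7]
grip_width: 0.294
grasp_force: 29.9
```

{"api": "move_arm", "payload": {"plan": [0,0,0,0,0,0.0005,0.01,0,0,0,0,0,0.001,0.01,0,0,0,0,0,0.0015,0.01,0,0,0,0,0,0.0015,0.01]}}

```text
clock: 11.02
position: [0.5662, -0.1097, 0.2562]
ee_rot: [0.037, 0.999, 0.0, 0.0]
ft_force: [-0.7, 0.6, 5.3]
grip_width: 0.299
grasp_force: 30.6
```

Contact with the floor at 5 N; releasing and rising.

{"api": "move_arm", "payload": {"plan": [0,0,0,0,0,0,0.03,0,0,0,0,0,0,0.04,0,0,0,0,0,0,0.06,0,0,0,0,0,0,0.06,0,0,0,0,0,-0.005,0.06,0,0,0,0,0,-0.03,0.06,0,0,0,0,0,-0.07,0.06,0,0,0,0,0,-0.11,0.06,0,0,0,0,0,-0.15,0.06,0,0,0,0,0,-0.15,0.06]}}

```text
clock: 12.28
position: [0.5665, -0.1102, 0.4092]
ee_rot: [0.038, 0.999, 0.0, 0.003]
ft_force: [0.9, -0.3, 0.1]
grip_width: 0.702
grasp_force: 0.0
```

```bash
python3 - <<'E'
from h import *
o=manip.get_obs(); print(o["clock"],o["position"],o["grasp_force"],o["ft_force"])
for n in("side","top"):
    p=manip.camera(n)
    cv2.imwrite(f"pics/{n}1.png",cv2.cvtColor(p["color"],4))
    for l in ("finial","finial_neck","bin","cover_bar"):
        for r in manip.tip_of(p,l):
            X=w(p,r["position"])
            if r["conf"]>.2 and X[0]>.5: print(n,l,round(r["conf"],2),X.round(3))
a=cv2.imread("pics/side1.png")[120:270,200:400];cv2.imwrite("pics/d.png",cv2.resize(a,(800,600)))
E
```

```text
12.275 [ 0.56652272 -0.11018172  0.40923047] 0.0 [ 0.85955309 -0.25602968  0.0544533 ]
side finial 0.6 [0.582 0.055 0.165]
side finial 0.51 [ 0.564 -0.105  0.007]
side finial_neck 0.82 [ 0.562 -0.107  0.104]
side bin 0.59 [ 0.567 -0.107 -0.001]
top bin 0.81 [ 0.567 -0.107  0.003]
top cover_bar 0.72 [0.582 0.054 0.164]
```

View pics/d.png

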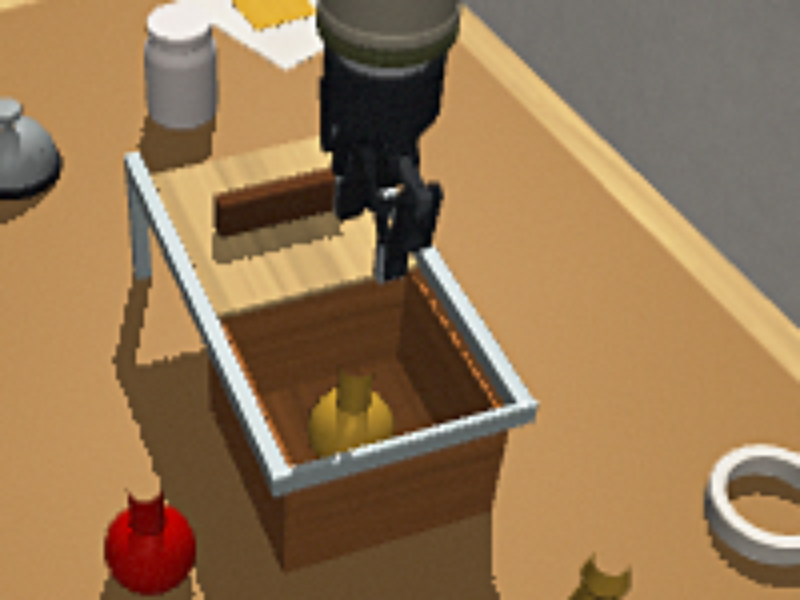

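The crop shows the finial standing upright in the bin (350,415), with the gripper free. Now gripping the cover's bar.

{"api": "move_arm", "payload": {"plan": [0,0,0,-0.001,0.05,0,0.085,0,0,0,-0.002,0.11,0,0.085,0,0,0,-0.003,0.165,0,0.085,0,0,0,-0.003,0.165,0,0.085,0,0,0,-0.003,0.165,0.04,0.085,0,0,0,-0.003,0.165,0.075,0.085,0,0,0,-0.003,0.165,0.101,0.085,0,0,0,-0.003,0.165,0.101,0.085,0,0,0,-0.003,0.165,0.101,0.04,0,0,0,-0.003,0.165,0.101,0.01,0,0,0,-0.003,0.165,0.101,0.005,0,0,0,-0.003,0.165,0.101,0.005], "squeeze": 25}}

```text
clock: 14.28
position: [0.5815, 0.0546, 0.3053]
ee_rot: [0.038, 0.999, 0.0, 0.0]
ft_force: [-1.0, -0.0, 3.0]
grip_width: 0.207
grasp_force: 26.6
```

```bash
python3 - <<'E'
from h import *
o=manip.get_obs(); print(o["clock"],o["position"],o["grasp_force"],o["ft_force"],o["grip_width"])
print(R.from_quat(o["ee_rot"]).as_matrix().round(4))
E
```

```text
14.275 [0.5815067  0.05462791 0.30534586] 26.632346212863922 [-1.0138007  -0.01495524  2.95947926] 0.20693734341387426
[[-9.972e-01  7.500e-02  9.000e-04]
 [ 7.500e-02  9.972e-01  4.000e-04]
 [-8.000e-04  5.000e-04 -1.000e+00]]
```

{"api": "move_arm", "payload": {"plan": [0,0,0,0,-0.01,0,0.005,0,0,0,0,-0.025,0,0.005,0,0,0,0,-0.04,0,0.005,0,0,0,0,-0.06,0,0.005,0,0,0,0,-0.08,0,0.005,0,0,0,0,-0.1,0,0.005,0,0,0,0,-0.12,0,0.005,0,0,0,0,-0.135,0,0.005,0,0,0,0,-0.147,0,0.005,0,0,0,0,-0.152,0,0.005,0,0,0,0,-0.155,0,0.005,0,0,0,0,-0.155,0,0.005]}}

```text
clock: 15.78
position: [0.5671, -0.1012, 0.305]
ee_rot: [0.039, 0.999, 0.001, -0.004]
ft_force: [-25.5, 1.1, 21.9]
grip_width: 0.213
grasp_force: 27.7
```

The bar resists sideways, so the bin is turned a little more than I took it. I'll open to release the side load.

{"api": "move_arm", "payload": {"plan": [0,0,0,0,0,0,0.03,0,0,0,0,0,0,0.03,0,0,0,0,0,0,0.03]}}

```text
clock: 16.15
position: [0.5699, -0.0999, 0.3046]
ee_rot: [0.037, 0.999, -0.0, 0.0]
ft_force: [0.4, 1.0, 0.3]
grip_width: 0.351
grasp_force: 0.0
```

```bash
python3 - <<'E'
from h import *
o=manip.get_obs(); print(o["clock"],o["position"],o["grasp_force"],o["ft_force"],o["grip_width"])
t=manip.camera("top");s=manip.camera("side")
for n,p in(("s",s),("t",t)):
  for l in("cover_bar","bin"):
    for r in manip.tip_of(p,l):
      if r["conf"]>.2: print(n,l,r["conf"],w(p,r["position"]).round(3))
cv2.imwrite("pics/e.png",np.hstack([cv2.resize(cv2.cvtColor(p["color"],4)[a:a+150,b:b+150],(400,400)) for p,a,b in((s,130,200),(t,120,190))]))
E
```

```text
16.15 [ 0.56990279 -0.09987416  0.30462569] 0.0 [0.36229195 0.98398188 0.27738244] 0.35067733498916437
s cover_bar 0.73 [ 0.631 -0.34  -0.003]
s bin 0.8 [ 0.565 -0.107 -0.002]
```

View pics/e.png

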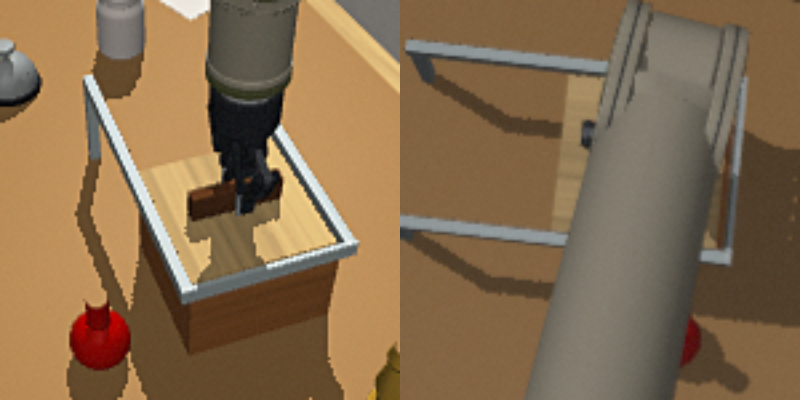

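The crop shows the cover nearly shut, with about 8 mm to go. Now I'll push with the rear finger only, along the bin's axis, until the stop is felt.

{"api": "move_arm", "payload": {"plan": [0,0,0.02,0.001,-0.004,0,0.03,0,0,0.02,0.001,-0.008,0,0.03,0,0,0.02,0.001,-0.011,0,0.03,0,0,0.02,0.001,-0.013,0,0.03,0,0,0.02,0.001,-0.013,0,0.03]}}

```text
clock: 17.08
position: [0.5678, -0.1131, 0.3047]
ee_rot: [0.048, 0.999, -0.0, 0.0]
ft_force: [-0.1, -0.4, 0.5]
grip_width: 0.352
grasp_force: 0.0
```

{"api": "move_arm", "payload": {"plan": [0,0,0,0,-0.001,0,0.03,0,0,0,0,-0.002,0,0.03,0,0,0,0,-0.003,0,0.03,0,0,0,0,-0.003,0,0.03]}}

```text
clock: 17.58
position: [0.5678, -0.1142, 0.3047]
ee_rot: [0.047, 0.999, 0.001, -0.0]
ft_force: [-0.1, 7.8, -0.3]
grip_width: 0.351
grasp_force: 3.6
```

{"api": "move_arm", "payload": {"plan": [0,0,0,0,-0.001,0,0.03,0,0,0,0,-0.002,0,0.03,0,0,0,0,-0.002,0,0.03]}}

```text
clock: 17.95
position: [0.5678, -0.1147, 0.3046]
ee_rot: [0.046, 0.999, 0.002, -0.0]
ft_force: [-0.5, 12.1, 2.5]
grip_width: 0.358
grasp_force: 6.4
```

The cover is against the stop at 12 N. Centring the fingers and rising clear.

{"api": "move_arm", "payload": {"plan": [0,0,0,0,0.005,0,0.03,0,0,0,0,0.0085,0,0.03,0,0,0,0,0.0085,0,0.03,0,0,0,0,0.0085,-0.03,0.03,0,0,0,0,0.0085,-0.07,0.03,0,0,0,0,0.0085,-0.11,0.03,0,0,0,0,0.05,-0.11,0,0,0,0,0,0.11,-0.11,0,0,0,0,0,0.17,-0.11,0,0,0,0,0,0.23,-0.11,0,0,0,0,0,0.23,-0.11,0]}}

```text
clock: 19.32
position: [0.5888, 0.1169, 0.414]
ee_rot: [0.043, 0.999, 0.001, -0.001]
ft_force: [-0.4, 0.2, -0.6]
grip_width: 0.002
grasp_force: 0.0
```

```bash
python3 - <<'E'
from h import *
o=manip.get_obs(); print(o["clock"],o["position"],o["ft_force"],o["grip_width"])
t=manip.camera("top");s=manip.camera("side")
for n,p in(("s",s),("t",t)):
  for l in("cover_bar","bin","bell_top"):
    for r in manip.tip_of(p,l):
      if r["conf"]>.2: print(n,l,round(r["conf"],2),w(p,r["position"]).round(3))
print(rel([.44,.36,.3]))
cv2.imwrite("pics/f.png",np.hstack([cv2.resize(cv2.cvtColor(p["color"],4)[a:a+150,b:b+150],(400,400)) for p,a,b in((s,130,200),(t,120,190))]))
E
```

```text
19.325 [0.58879129 0.11691233 0.41395715] [-0.37406349  0.15742834 -0.60312464] 0.0023867941026091415
s cover_bar 0.65 [ 0.565 -0.104  0.165]
s bin 0.63 [ 0.564 -0.109 -0.001]
s bin 0.54 [ 0.632  0.373 -0.003]
s bell_top 0.62 [0.435 0.359 0.081]
t cover_bar 0.72 [ 0.566 -0.108  0.166]
t bin 0.74 [ 0.567 -0.107 -0.   ]
t bell_top 0.49 [0.445 0.355 0.08 ]
[0.17262548 0.23450674 0.11485253]
```

View pics/f.png

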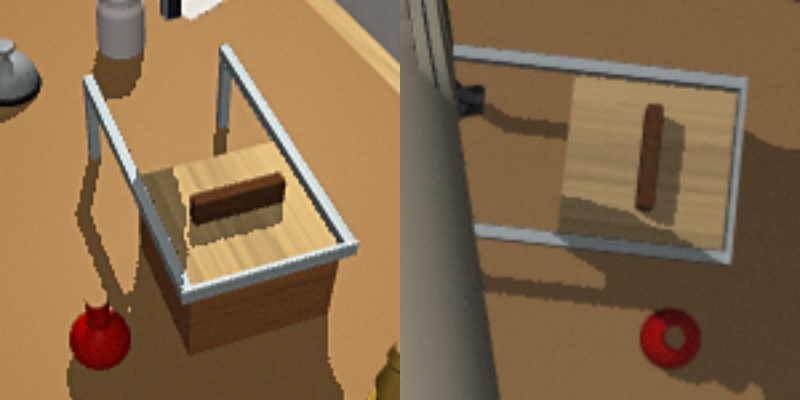

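The cover is fully shut, its edge against the end stop (top crop, around (730,170)). Next, the bell at (0.440, 0.358).

{"api": "move_arm", "payload": {"plan": [0,0,0,0.05,0.05,0,0,0,0,0,0.09,0.1,0,0,0,0,0,0.13,0.15,0,0,0,0,0,0.16,0.2,0,0,0,0,0,0.1725,0.233,0,0,0,0,0,0.1725,0.233,0.05,0,0,0,0,0.1725,0.233,0.1,0,0,0,0,0.1725,0.233,0.13,0,0,0,0,0.1725,0.233,0.145,0,0,0,0,0.1725,0.233,0.145,0,0,0,0,0.1725,0.233,0.145,0]}}

```text
clock: 21.1
position: [0.44, 0.3597, 0.2712]
ee_rot: [0.048, 0.999, 0.001, 0.001]
ft_force: [0.2, 0.4, -0.1]
grip_width: -0.004
grasp_force: 0.0
```

```bash
python3 - <<'E'
from h import *
o=manip.get_obs(); print(o["clock"],o["position"],o["ft_force"],o["joint_pos"])
t=manip.camera("top");s=manip.camera("side")
for n,p in(("s",s),("t",t)):
  for r in manip.tip_of(p,"bell_top"):
      if r["conf"]>.2: print(n,round(r["conf"],2),w(p,r["position"]).round(3))
cv2.imwrite("pics/g.png",np.hstack([cv2.resize(cv2.cvtColor(p["color"],4)[a:a+80,b:b+80],(400,400)) for p,a,b in((s,110,165),(t,180,90))]))
E
```

```text
21.1 [0.43998258 0.35973335 0.27122384] [ 0.2072621   0.41465634 -0.07133383] [-0.97110487  0.3214063   0.24280887  1.782682   -0.08815816  1.04566521
  0.77952065]
s 0.36 [0.438 0.357 0.083]
```

View pics/g.png

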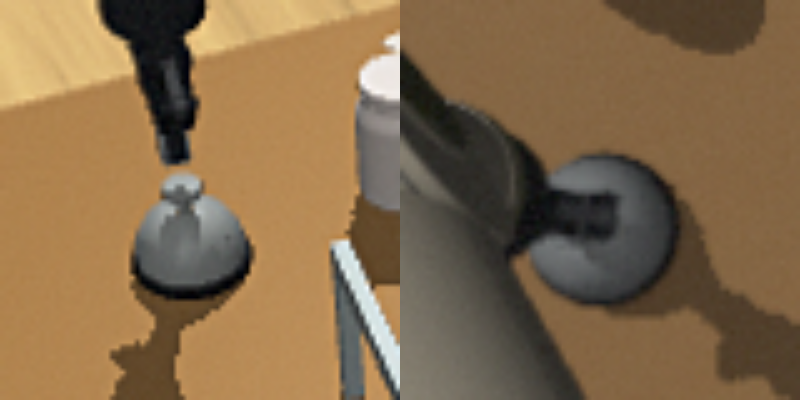

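The crop shows the fingertips right above the plunger head (side crop: tips at (175,155), head at (182,185)). Pressing.

{"api": "move_arm", "payload": {"plan": [0,0,0,0,0,0.01,0,0,0,0,0,0,0.017,0,0,0,0,0,0,0.021,0,0,0,0,0,0,0.024,0,0,0,0,0,0,0.026,0,0,0,0,0,0,0.028,0,0,0,0,0,0,0.028,0]}}

```text
clock: 22.18
position: [0.4393, 0.3594, 0.2425]
ee_rot: [0.047, 0.999, 0.0, -0.0]
ft_force: [-5.7, -3.9, 11.9]
grip_width: -0.002
grasp_force: 6.1
```

{"api": "move_arm", "payload": {"plan": [0,0,0,0,0,0.001,0,0,0,0,0,0,0.002,0,0,0,0,0,0,0.002,0]}}

```text
clock: 22.55
position: [0.4394, 0.3594, 0.2422]
ee_rot: [0.047, 0.999, 0.0, -0.0]
ft_force: [-11.5, -9.0, 30.0]
grip_width: -0.001
grasp_force: 15.1
```

Hard stop confirmed: 30 N with only 0.3 mm of travel. Rising clear.

{"api": "move_arm", "payload": {"plan": [0,0,0,0,0,-0.005,0,0,0,0,0,0,-0.015,0,0,0,0,0,0,-0.04,0,0,0,0,0,0,-0.08,0,0,0,0,0,0,-0.13,0,0,0,0,0,0,-0.16,0,0,0,0,0,0,-0.16,0,0,0,0,0,0,-0.16,0]}}

```text
clock: 23.55
position: [0.4393, 0.3594, 0.399]
ee_rot: [0.047, 0.999, -0.0, -0.0]
ft_force: [-0.1, 0.4, -0.9]
grip_width: 0.003
grasp_force: 0.0
```

```bash
python3 - <<'E'
from h import *
o=manip.get_obs(); print(o["clock"],o["position"],o["ft_force"])
for n in("side","top"):
  p=manip.camera(n)
  for l in("bell_top","cover_bar","bun_foot","spindle","jar","finial"):
    for r in manip.tip_of(p,l):
      if r["conf"]>.3: print(n,l,round(r["conf"],2),w(p,r["position"]).round(3))
print(manip.hand_in())
E
```

```text
23.55 [0.43929153 0.35938695 0.39895122] [-0.06345372  0.35296208 -0.87583618]
side bell_top 0.61 [0.44  0.358 0.078]
side cover_bar 0.88 [ 0.565 -0.103  0.16 ]
side bun_foot 0.56 [ 0.492 -0.369 -0.002]
side spindle 0.86 [ 0.631 -0.342 -0.003]
side spindle 0.69 [ 0.493 -0.372 -0.   ]
side jar 0.72 [ 0.636  0.372 -0.003]
side finial 0.9 [ 0.376 -0.136  0.002]
side finial 0.82 [ 0.368 -0.38   0.002]
top bell_top 0.62 [0.441 0.359 0.082]
top cover_bar 0.92 [ 0.57  -0.106  0.167]
top bun_foot 0.61 [ 0.489 -0.373 -0.   ]
top spindle 0.74 [ 0.629 -0.342 -0.002]
top jar 0.96 [0.631 0.368 0.002]
top finial 0.91 [ 0.38  -0.138  0.002]
top finial 0.87 [ 0.37  -0.381  0.003]
the job is handed in; nothing more can be done
None
```

The job is handed in at about 24 s: the finial stands upright in the bin, the cover is shut against its stop, the bell was pressed to its stop and sprang back, and nothing else on the bench was moved.

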